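Clip a sample carrier on the stage

TASK

Load the sample carrier under the spring clip of the black clamping stage, with the fingertips only. With one fingertip hold down the clip's long tail so that its foot rises, and with the other push the carrier by its upright lip along the channel, under the raised foot, until it is fully home against the end stop; only then let the clip down on the carrier and move clear. Do not grasp or lift anything, and leave the things around the stage where they are.

Things in the scene. Friction and masses are not known exactly. Their poses are not given: they have to be found in the camera images.
- stage: Fixed black base plate of the clamping stage, 236 (x) x 106 (y) x 12 mm. Origin: its underside on the table, on the channel's centre line, midway along x; it spans y -30 to +76 mm. x: the direction in which the carrier is pushed (roughly away from the robot), y left, z up. The open channel's floor is at z = 12 mm; its two side rails are 5 mm higher and 43 mm apart inside.
- home (a point): Foot of the end stop's near face on the channel floor, at stage x = +101 mm: the carrier's front edge touches here when it is home (carrier origin then at stage x = +51 mm, its lip's near face at +1 mm).
- clip (a joint): Angle of the steel rocker clip, rad. 0: foot down on the channel floor, tail up. 0.24: tail pressed to its stop, foot fully raised. The foot clears the carrier above about 0.11 and rests on it at about 0.09. A spring closes it: holding the tail down takes about 2 N at its near end, rising to 6 N at 43 mm from the pivot.
- clip_pivot (a point): The clip's pivot (its line runs along the stage's y axis), at stage x = +33, y = +52, z = +13 mm.
- clip_foot (a point): Lower near edge of the clip's foot, which hangs over the channel (16 mm long, 22 mm wide; stage x = +75 to +91 mm). Down, it blocks the carrier.
- clip_pad (a point): Point on top of the clip's tail, on its centre line, 80 mm nearer the robot than the pivot; moves with the clip. The tail is a flat strip left of the channel and parallel to it: stage x -112 to +15, y +34 to +70 mm. At rest it slopes up to the robot (near end 54 mm above the table); fully pressed its top is level at z = 20 mm. A fingertip can slide along it while pressing.
- carrier: Loose aluminium carrier, about 0.25 kg, flat in the channel: a plate 100 (x) x 39 (y) x 4 mm with a thin dark test coupon on it and, across its end nearest the robot, an upright lip 36 mm wide, 5 mm thick, 22 mm high. Origin: centre of its underside; x along the channel. At the start its front edge is 16 to 36 mm short of the clip's foot.
- carrier_lip (a point): Centre of the lip's near face (the face to push on), 11 mm above the channel floor, 50 mm behind the carrier's origin. The lip's top is 34 mm above the table.
- timer: Bystander, to be left alone: white timer, 62 x 64 x 19 mm. Origin: centre of its underside.
- tape_roll: Bystander, to be left alone: roll of paper tape lying flat, 64 mm across, 19 mm high. Origin: centre of its underside.
- petri_0: Bystander, to be left alone: closed petri dish, 72 mm across, 15 mm high. Origin: centre of its underside.
- tweezers: Bystander, to be left alone: steel tweezers lying flat, 138 mm long, 9 mm high, just right of the stage. Origin: centre of its underside.
- spatula: Bystander, to be left alone: weighing spatula lying flat, 169 mm long, 8 mm high, right of the tweezers. Origin: centre of its underside.
Mind the look-alikes: they are no part of the job. Several things have the shape of the carrier; the one meant has the colours described above.

How it is judged:
On the way, in this order (a step that is already met when the one before it is completed fails the run):
1. a finger holds the clip's tail down, foot raised, the carrier not yet beneath it (value of joint clip above 0.13 rad and contact force between the fingers and clip above 0.3 N and x of carrier in the frame of stage below 0.027 m), for 0.1 s.
2. the carrier is home against the end stop while the clip is still held down (value of joint clip above 0.105 rad and contact force between the fingers and clip above 0.3 N and x of carrier in the frame of stage above 0.047 m), for 0.1 s.
At the end, for the whole second after the job is handed in: The carrier lies flat in the channel, within 4 mm of the end stop and at rest, and the released clip's foot presses on it (clip angle 0.05 to 0.13 rad, more than 0.4 N) (x of carrier in the frame of stage between 0.047 and 0.054 m and value of joint clip between 0.05 and 0.13 rad and contact force between clip and carrier above 0.4 N and angle between carrier's own z axis and vertical below 0.04 rad and z of carrier in the frame of stage below 0.015 m and linear speed of carrier below 0.01 m/s); the robot touches nothing.
It fails at once if the carrier is lifted or tipped (10 mm, 0.2 rad) (z of carrier in the frame of stage above 0.022 m or angle between carrier's own z axis and vertical above 0.2 rad).
It fails at once if the clip drops on the carrier before it is home (x of carrier in the frame of stage between 0.03 and 0.045 m and value of joint clip below 0.099 rad).
It fails at once if a thing beside the stage is moved more than 15 mm (distance of any of timer, tape_roll, petri_0, tweezers, spatula from where it was at the start of the episode above 0.015 m).
It also fails if it takes over 35 s, if anything falls off the work surface, if the arm or the gripper's body presses on something with over 40 N, if the wrist force passes 120 N, or if a joint passes its speed limit or range.

ROBOT

A 7-joint arm with a two-finger parallel gripper is mounted at the origin on the work surface; the furniture and walls round the work are solid. World frame = base frame: x ahead of the robot, y to its left, z up, the work surface at z = 0. Lengths are in m, angles in rad, forces in N, time in s.
With the tool pointing down it reaches from about 0.425 to 0.875 m from the base axis. Payload 8.4 kg.
Tool frame: the origin (TCP) lies midway between the tips of the shut fingers; the grasp point (between the pads) lies 19 mm behind it (bot.grip_point_offset is the distance from the TCP to the grasp point, in m); z points along the fingers, y is the line along which they close (so a half turn about z gives the same grasp; the last joint's range is limited). The gripper opens to 85 mm and grips with 20 to 120 N. Pads are 22 mm wide; open, the fingers measure 114 mm over their backs; the gripper's body (76 mm by 85 mm) begins 54 mm behind the grasp point. The pads swing forward as they close: fully open they stand 13 mm farther back than shut.
Start: joints at [1.112, 0.333, 0.04, 1.465, -0.013, 1.343, -0.059], TCP at [0.229, -0.608, 0.231] pointing down, gripper open.
Joint ranges: [-2.58, 2.58], [-0.38, 2.09], [-1.3, 1.39], [0.25, 2.4], [-1.5, 4.64], [0.08, 2.09], [-2.65, 2.65]. Speed limits (rad/s): [2.22, 2.22, 2.79, 2.79, 3.14, 3.14, 3.14].

INTERFACE

Orientations are given as a rotation vector (axis times angle).
In Python, from rig import bot, vision, ticket, nets gives the robot as it stands.
- The arm moves only by the tool servo_tool, never from a script. Its argument "targets" is a list that holds one entry, the list of rows, each a list of 6 numbers: the shift along the world's x, y, z in cm, then the turn, a rotation vector about the world's x, y, z in rad. In form: [[[tx, ty, tz, rx, ry, rz], ...]]. A call has 1 to 10 rows; each row is the pose to reach, as a shift and turn from the pose commanded when the call began; what a row does not reach only later rows make up. A row lasts 1/10 s, in which the tool goes at most 50 mm and 8.59 degrees, less where a joint would pass 70% of its speed; a pose out of reach is approached as far as the arm can. A call with a gripper value outside its range is refused whole. "grip" is the opening, from 0 (shut) to 1 (fully open), set as the call begins (left out, the last holds). The fingers move at their own pace and stop on an object; "squeeze" is the grip in N (left out, the last holds). Time passes only in rows, so rows that repeat a pose let the fingers close. It gives the time, the measured TCP pose, the force, the opening and the grip force at its end, in the units of the state.
- bot.get_state(): the state, without advancing time (a new reading comes with each control period).
- vision.get_image(name): name is "scene" or "top" or "wrist"; returns a dict with "image" (420x560x3 uint8, red, green, blue), "fx", "fy", "cx", "cy" (pixels), "world_to_cam" (4x4, takes a point from world to camera coordinates); the wrist camera has in their place "T_tool_cam" (4x4, takes a point from camera to tool coordinates, whose origin is the TCP and whose axes are the flange's). Camera axes: x right, y up, looking along -z (the intrinsics and any distortion apply to the point x, -y, -z); pixel columns grow to the right and rows downward; lengths in m; the calibration is good to about 2 mm. A picture is of the moment at which its call begins: read the wrist's pose just before it. There is no depth.
- ticket.finish_job(): hands the job in; it is judged then, once.
Trained networks look in a picture, given as the dict that the camera call returned (one of the last four; its "shot" number tells which), for a name from the list of things; names that differ only in an ending like _2 or _b are one class to them, and where a whole thing is asked for, a point or a joint stands for the part that bears it (a point fixed in the world has none). Each returns a list of dicts, best first, with "conf" (0 to 1); they miss things now and then, are a little off and sometimes report something else, mostly with a low value. They report only what shows in the picture. A call takes as long as a camera call. They do not tell look-alikes from the thing itself.
- nets.search_frame(picture, query): "box" ([left, top, right, bottom] in pixels, round what is visible of it).
The state is a dict: "clock": time; "q": joint angles; "qd": joint speeds; "tau": joint torques, N m; "tcp_pos": TCP position; "tool_rot": TCP orientation; "force": force on the tool from outside, world axes, zero at the start; "torque": the same for the moment, N m; "grip_width": finger opening in m; "grip_force": force on a finger pad.
Only numpy, scipy, OpenCV 4.12 (cv2) and the standard library are available. Lean on these libraries where they do the work, as an engineer would, in place of code of your own. Each camera call takes 0.05 s, during which the arm holds its last target. There are 200 camera calls.

## Working session

There is one attempt and no reset: what is moved stays moved. The work goes in short steps, Python scripts to look and compute and a tool call to move; the robot and the scene stay as the last step left them, time stands still between calls to the robot, and variables do not carry over. Pictures are saved under pics/ and viewed, at most 10 in all, crops included, and the job is handed in when it is done.

Besides the shell and the picture viewer there is one more tool, called after "Call:" by a JSON object that holds its "name" and its "arguments". servo_tool: Moves the arm, as the interface text tells. Its arguments: {"type":"object","properties":{"targets":{"type":"array"},"grip":{"type":"number"},"squeeze":{"type":"number"}},"required":["targets"]}

```bash
mkdir -p pics; ls; python3 - <<'E'
from rig import bot, vision, nets
import cv2,numpy as np,pickle
s=bot.get_state();print(s)
for n in ("top","scene"):
    p=vision.get_image(n);cv2.imwrite(f"pics/{n}0.png",p["image"][:,:,::-1]);pickle.dump(p,open(f"{n}.pkl","wb"))
    print(n,p["fx"],p["fy"],p["cx"],p["cy"],[k for k in p],np.round(p["world_to_cam"],4).tolist())
    for q in ("stage","clip","carrier","timer","tape_roll","petri_0","tweezers","spatula"):
        print(q,[(np.round(d["box"]).tolist(),round(d["conf"],2)) for d in nets.search_frame(p,q)[:4]])
E
```

```text
pics
{'clock': 0.0, 'q': array([ 1.11182571,  0.33390122,  0.03986497,  1.46624881, -0.01340333,
        1.34333612, -0.05848591]), 'qd': array([-0.00064413,  0.00029441, -0.00025012,  0.00052559,  0.00258691,
        0.00069071, -0.00037124]), 'tau': array([-1.00389258e-03, -6.58546329e+01,  1.36491649e+00, -4.05556262e+01,
        1.65500503e-02,  1.24959814e-02, -3.20268100e-06]), 'tcp_pos': array([ 0.22865649, -0.60796368,  0.23043841]), 'tool_rot': array([-3.08934521e+00, -5.61808223e-01,  6.16750976e-04]), 'force': array([ 0.58460745,  0.51642275, -0.39617707]), 'torque': array([-0.02886673,  0.03127631, -0.03773898]), 'grip_force': 0.0, 'grip_width': 0.08539183948465993}
top 542.5412456266654 542.5412456266654 279.5919511198766 208.74029376035617 ['image', 'fx', 'fy', 'cx', 'cy', 'world_to_cam', 'shot'] [[-0.024, -0.9992, 0.0333, -0.0039], [0.999, -0.0226, 0.0398, -0.5548], [-0.039, 0.0342, 0.9987, -0.9679], [0.0, 0.0, 0.0, 1.0]]
stage [([206.0, 116.0, 275.0, 245.0], 0.66)]
clip [([214.0, 130.0, 259.0, 240.0], 0.89)]
carrier [([245.0, 155.0, 270.0, 210.0], 0.9), ([344.0, 118.0
[... 462 characters left out ...]
'fx', 'fy', 'cx', 'cy', 'world_to_cam', 'shot'] [[-0.5089, -0.8606, 0.0203, 0.2849], [0.6335, -0.3584, 0.6857, -0.4059], [-0.5828, 0.3618, 0.7276, -0.5623], [0.0, 0.0, 0.0, 1.0]]
stage [([186.0, 171.0, 306.0, 292.0], 0.9)]
clip [([200.0, 184.0, 270.0, 264.0], 0.62)]
carrier [([308.0, 146.0, 361.0, 169.0], 0.72), ([184.0, 177.0, 308.0, 290.0], 0.72), ([203.0, 178.0, 271.0, 266.0], 0.6), ([235.0, 199.0, 286.0, 244.0], 0.57)]
timer [([147.0, 205.0, 199.0, 244.0], 0.69), ([260.0, 191.0, 306.0, 236.0], 0.43)]
tape_roll [([174.0, 243.0, 218.0, 284.0], 0.73)]
petri_0 [([303.0, 263.0, 352.0, 310.0], 0.67)]
tweezers [([263.0, 189.0, 306.0, 239.0], 0.83)]
spatula [([274.0, 188.0, 327.0, 244.0], 0.58)]
```

```bash
python3 - <<'E'
import cv2
a=cv2.imread("pics/top0.png")[100:310,150:420];cv2.imwrite("pics/t1.png",cv2.resize(a,None,fx=2.85,fy=2.85,interpolation=3))
a=cv2.imread("pics/scene0.png")[140:320,130:370];cv2.imwrite("pics/s1.png",cv2.resize(a,None,fx=3.3,fy=3.3,interpolation=3))
E
```

```text
(no output)
```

View pics/t1.png

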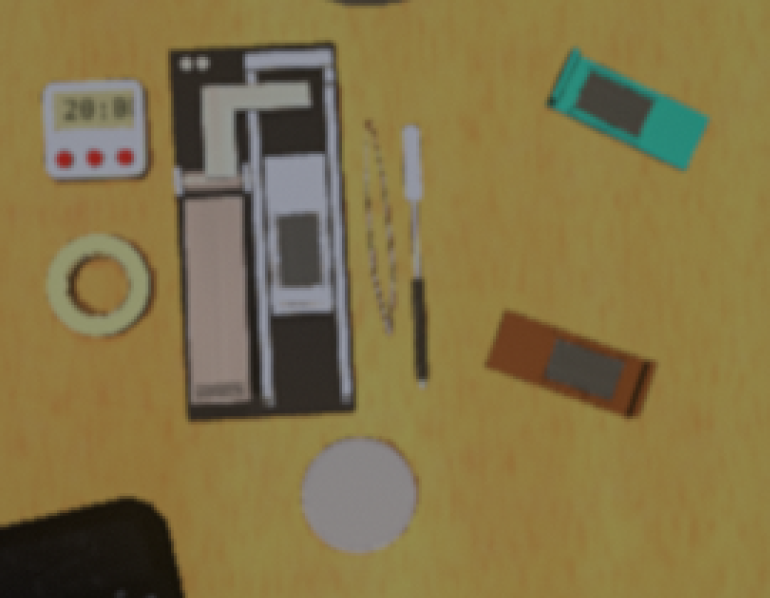

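View pics/s1.png

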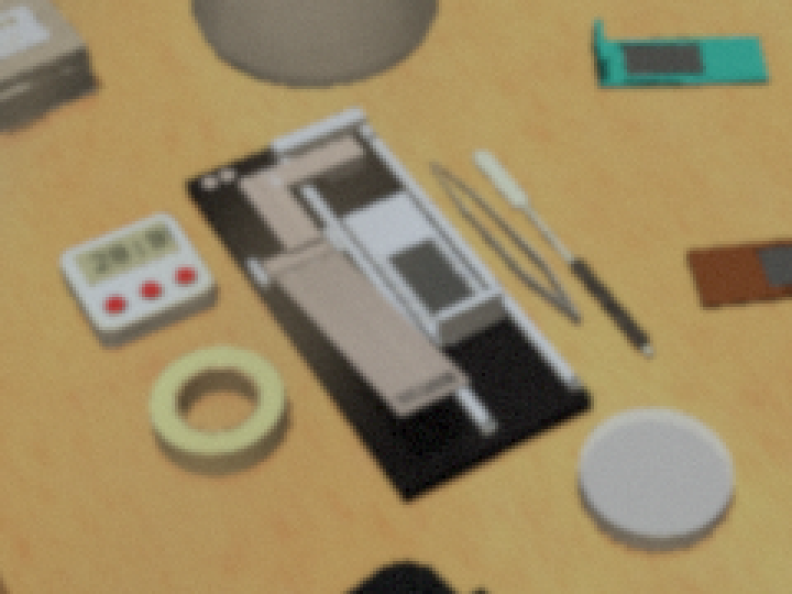

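The top crop shows three carrier-shaped things: silver in the stage channel (crop px 297,235), teal (628,108) and brown (570,365). The silver one fits, being aluminium with a dark coupon, in the channel, with its lip at the near end (~300,308). The clip tail is to the left of it, at (218,300). Next I fit the stage pose and overlay it as a check.

```bash
cat > h.py <<'E'
import numpy as np,pickle,cv2
from scipy.optimize import least_squares
P={n:pickle.load(open(n+".pkl","rb")) for n in ("top","scene")}
def proj(p,X):
    X=np.atleast_2d(X);c=X@p["world_to_cam"][:3,:3].T+p["world_to_cam"][:3,3]
    return np.c_[p["cx"]+p["fx"]*c[:,0]/-c[:,2],p["cy"]-p["fy"]*c[:,1]/-c[:,2]]
def ray(p,uv,z):
    R=p["world_to_cam"][:3,:3];t=p["world_to_cam"][:3,3]
    d=R.T@np.array([(uv[0]-p["cx"])/p["fx"],-(uv[1]-p["cy"])/p["fy"],-1]);o=-R.T@t
    return o+d*(z-o[2])/d[2]
def S2W(s,X):
    c,sn=np.cos(s[2]),np.sin(s[2]);X=np.atleast_2d(X)
    return np.c_[s[0]+c*X[:,0]-sn*X[:,1],s[1]+sn*X[:,0]+c*X[:,1],X[:,2]]
E
python3 - <<'E'
from h import *
from rig import bot
t=lambda u,v:(150+(u+.5)/2.85-.5,100+(v+.5)/2.85-.5); c=lambda u,v:(130+(u+.5)/3.3-.5,140+(v+.5)/3.3-.5)
Z=.012
O={"top":([[-.118,.076,Z],[-.118,-.03,Z],[.118,-.03,Z],[.118,.076,Z]],[t(189,420),t(354,410),t(334,43),t(170,50)]),
"scene":([[-.118,.076,0],[-.118,-.03,0],[.118,.076,Z]],[c(405,500),c(590,408),c(187,180)])}
def f(s,keys):return np.concatenate([(proj(P[k],S2W(s,O[k][0]))-O[k][1]).ravel() for k in keys])
for keys in (["top"],["scene"],["top","scene"]):
    r=least_squares(f,[.6,.05,0],args=(keys,));print(keys,np.round(r.x,4),np.round(r.fun,1))
s=r.x;np.save("s.npy",s)
for k,uv,z in (("top",t(302,306),.034),("top",t(303,312),.012),("top",t(295,155),.016),("scene",c(470,335),.012),("scene",c(472,312),.034)):
    w=ray(P[k],uv,z);d=w-np.r_[s[:2],0];C,S=np.cos(s[2]),np.sin(s[2]);print(k,np.round(w,4),"stage",np.round([C*d[0]+S*d[1],-S*d[0]+C*d[1]],4))
L={"foot":[.075,0,.012],"piv":[.033,.052,.013],"tailend":[-.11,.052,.054],"home":[.101,0,.012]}
for k,v in L.items(): print(k,np.round(S2W(s,v),4))
# bystanders
for n,b,z in (("timer",(166,128,201,164),.01),("tape",(166,180,203,216),.01),("petri",(255,254,297,296),.008),("tweez",(280,142,290,216),.005)):
    print(n,np.round(ray(P["top"],((b[0]+b[2])/2,(b[1]+b[3])/2),z),3))
im=P["top"]["image"][:,:,::-1].copy();im=cv2.resize(im[105:255,180:300],None,fx=4,fy=4,interpolation=3)
def poly(X):
    q=proj(P["top"],S2W(s,X));q=((q-[180,105]+.5)*4-.5).astype(int);cv2.polylines(im,[q],True,(0,0,255),1)
poly(O["top"][0]);poly([[-.1,-.0215,.017],[-.1,.0215,.017],[.101,.0215,.017],[.101,-.0215,.017]]);poly([[-.112,.034,.054],[-.112,.07,.054],[.015,.07,.02],[.015,.034,.02]])
cv2.imwrite("pics/ov.png",im)
q=bot.get_state();print(cv2.Rodrigues(q["tool_rot"])[0].round(3).tolist())
E
```

```text
['top'] [0.608  0.0276 0.0313] [-0.6  0.5  0.6  0.6  0.5 -0.7 -0.5 -0.4]
['scene'] [0.6078 0.0274 0.0291] [-0.2  1.   1.  -0.1 -0.9 -1.5]
['top', 'scene'] [0.6079 0.0275 0.0305] [-0.6  0.5  0.6  0.7  0.6 -0.7 -0.5 -0.4 -0.2  0.9  1.  -0.2 -1.  -1.4]
top [0.5576 0.0261 0.034 ] stage [-0.0504  0.0001]
top [0.5547 0.0257 0.012 ] stage [-0.0532 -0.0002]
top [0.6539 0.0285 0.016 ] stage [ 0.046  -0.0004]
scene [0.5516 0.0285 0.012 ] stage [-0.0563  0.0027]
scene [0.5479 0.0296 0.034 ] stage [-0.0599  0.0039]
foot [[0.6829 0.0298 0.012 ]]
piv [[0.6393 0.0805 0.013 ]]
tailend [[0.4964 0.0762 0.054 ]]
home [[0.7089 0.0306 0.012 ]]
timer [0.672 0.154 0.01 ]
tape [0.578 0.154 0.01 ]
petri [ 0.435 -0.008  0.008]
tweez [ 0.609 -0.028  0.005]
[[0.936, 0.352, -0.0], [0.352, -0.936, -0.0], [-0.0, 0.0, -1.0]]
```

View pics/ov.png

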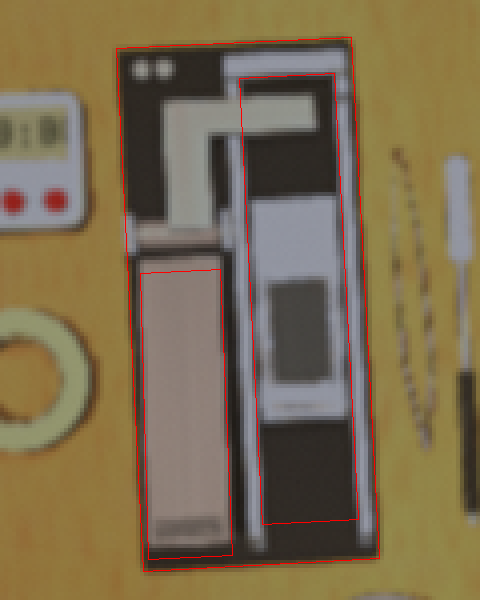

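The overlay fits the stage, rails and tail to about 1 mm, and the carrier in the channel is confirmed as the silver one. Its lip is at stage x ≈ -0.055. I'll move over the stage with the fingers about 39 mm apart.

Call:
{"name": "servo_tool", "arguments": {"targets": [[[3,6.6,0,0,0,-0.03],[6,13.2,0,0,0,-0.07],[9,19.8,0,0,0,-0.1],[12,26.4,0,0,0,-0.13],[15,33,0,0,0,-0.16],[18,39.6,0,0,0,-0.2],[21,46.2,0,0,0,-0.23],[24,52.8,0,0,0,-0.26],[27,59.4,0,0,0,-0.3],[29.8,65.9,0,0,0,-0.33]]], "grip": 0.45}}

```text
clock: 1.9
tcp_pos: [0.436, -0.1512, 0.2317]
tool_rot: [3.141, 0.044, 0.001]
force: [0.6, -0.6, 0.0]
grip_width: 0.0387
grip_force: 0.0
```

Call:
{"name": "servo_tool", "arguments": {"targets": [[[0,0,0,0,0,0],[0,0,0,0,0,0],[0,0,-3,0,0,0],[0,0,-6,0,0,0],[0,0,-9,0,0,0],[0,0,-11,0,0,0],[0,0,-12,0,0,0],[0,0,-12,0,0,0],[0,0,-12,0,0,0]]]}}

```text
clock: 2.8
tcp_pos: [0.4358, -0.1538, 0.1121]
tool_rot: [3.141, 0.045, 0.001]
force: [0.1, 0.0, 0.4]
grip_width: 0.0384
grip_force: 0.0
```

Call:
{"name": "servo_tool", "arguments": {"targets": [[[1.5,3.4,0,0,0,0],[3,6.8,0,0,0,0],[4.6,10.2,0,0,0,0],[6.1,13.6,0,0,0,0],[7.6,17,0,0,0,0],[9.1,20.5,0,0,0,0],[9.1,20.5,0,0,0,0],[9.1,20.5,0,0,0,0],[9.1,20.5,-1.5,0,0,0],[9.1,20.5,-1.5,0,0,0]]]}}

```text
clock: 3.8
tcp_pos: [0.5252, 0.0501, 0.0945]
tool_rot: [3.14, 0.043, -0.004]
force: [0.0, 0.0, 0.8]
grip_width: 0.0383
grip_force: 0.0
```

```bash
python3 - <<'E'
from h import *
from rig import bot,vision
st=bot.get_state();print(st["tcp_pos"],st["tool_rot"],st["force"])
a=[]
for n,(u,v,w,h) in {"top":(190,110,100,150),"scene":(170,130,150,180)}.items():
    p=vision.get_image(n);im=p["image"][v:v+h,u:u+w,::-1];a.append(cv2.resize(im,(w*600//h//1*1,600)) if 0 else cv2.resize(im,(400,600) if n=="top" else (400,480)))
a[1]=cv2.copyMakeBorder(a[1],0,120,0,0,0);cv2.imwrite("pics/a.png",np.hstack(a))
E
```

```text
[0.52521512 0.05008217 0.09452274] [ 3.1404211   0.04336139 -0.0040198 ] [0.01406417 0.01899418 0.75372922]
```

View pics/a.png

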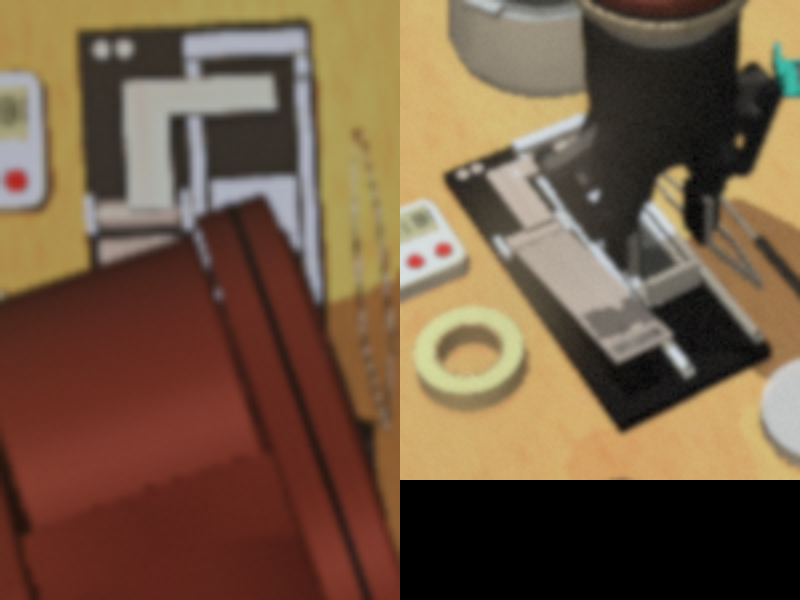

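The left finger is over the tail, its shadow near crop px (620,330). The right finger is over the channel behind the lip (690,275), and nothing has moved. Descending onto the tail.

Call:
{"name": "servo_tool", "arguments": {"targets": [[[0,0,-1,0,0,0],[0,0,-2,0,0,0],[0,0,-3,0,0,0],[0,0,-4,0,0,0],[0,0,-4.5,0,0,0],[0,0,-4.8,0,0,0],[0,0,-4.8,0,0,0],[0,0,-4.8,0,0,0]]]}}

```text
clock: 4.7
tcp_pos: [0.5267, 0.052, 0.0486]
tool_rot: [-3.141, -0.047, -0.001]
force: [-1.3, -0.7, 2.9]
grip_width: 0.0385
grip_force: 0.7
```

Call:
{"name": "servo_tool", "arguments": {"targets": [[[0,0,-0.5,0,0,0],[0,0,-1,0,0,0],[0,0,-1,0,0,0]]]}}

```text
clock: 5.0
tcp_pos: [0.5264, 0.0519, 0.0377]
tool_rot: [-3.141, -0.047, 0.0]
force: [1.1, 1.1, 1.0]
grip_width: 0.0385
grip_force: 0.8
```

Call:
{"name": "servo_tool", "arguments": {"targets": [[[0,0,-0.4,0,0,0],[0,0,-0.8,0,0,0],[0,0,-1,0,0,0],[0,0,-1,0,0,0]]]}}

```text
clock: 5.4
tcp_pos: [0.5262, 0.0519, 0.0279]
tool_rot: [-3.141, -0.047, 0.001]
force: [-0.4, -0.5, 2.4]
grip_width: 0.0385
grip_force: 1.0
```

Call:
{"name": "servo_tool", "arguments": {"targets": [[[0,0,-0.3,0,0,0],[0,0,-0.6,0,0,0],[0,0,-0.6,0,0,0]]]}}

```text
clock: 5.7
tcp_pos: [0.5265, 0.0519, 0.022]
tool_rot: [-3.141, -0.047, 0.0]
force: [-0.5, -0.5, 2.3]
grip_width: 0.0386
grip_force: 1.1
```

```bash
python3 - <<'E'
from h import *
from rig import bot,vision
st=bot.get_state();print(st["tcp_pos"],st["tool_rot"],st["force"])
p=vision.get_image("scene");cv2.imwrite("pics/b.png",cv2.resize(p["image"][150:300,170:330,::-1],(640,600),interpolation=3))
E
```

```text
[0.52645522 0.05193987 0.02195176] [-3.14111267e+00 -4.67147851e-02  1.91660994e-04] [-0.46786879 -0.45266945  2.25445438]
```

View pics/b.png

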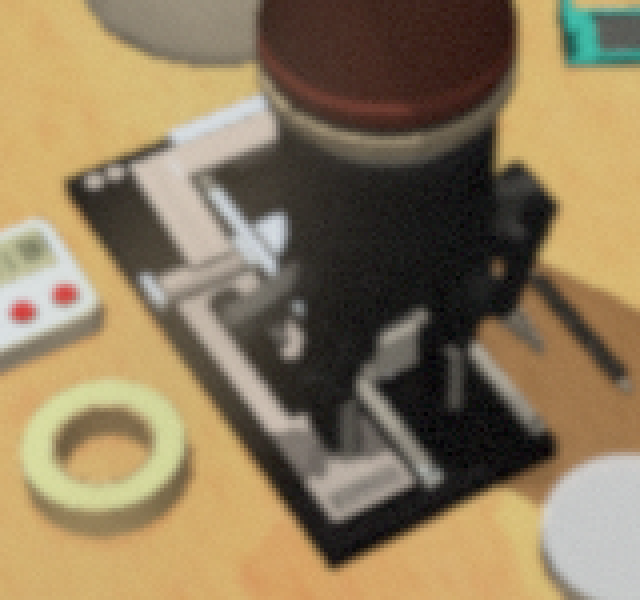

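The tail is pressed nearly flat at px (340,480), the right finger is in the channel behind the lip (455,390), and the lip is at (400,345). I'll feel for the stop.

Call:
{"name": "servo_tool", "arguments": {"targets": [[[0,0,-0.1,0,0,0],[0,0,-0.2,0,0,0],[0,0,-0.2,0,0,0]]]}}

```text
clock: 6.05
tcp_pos: [0.5264, 0.0519, 0.0202]
tool_rot: [-3.141, -0.047, 0.0]
force: [-1.6, 0.1, 2.4]
grip_width: 0.0385
grip_force: 1.1
```

Call:
{"name": "servo_tool", "arguments": {"targets": [[[0,0,-0.1,0,0,0],[0,0,-0.2,0,0,0],[0,0,-0.2,0,0,0]]]}}

```text
clock: 6.35
tcp_pos: [0.5265, 0.052, 0.0184]
tool_rot: [3.141, 0.047, -0.0]
force: [-3.7, -0.4, 6.4]
grip_width: 0.0385
grip_force: 3.2
```

The stop is felt at TCP z ≈ 0.019. I'll back off 1 mm and push along the channel.

Call:
{"name": "servo_tool", "arguments": {"targets": [[[0,0,0.1,0,0,0],[0.4,0.01,0.1,0,0,0],[0.8,0.02,0.1,0,0,0],[1.2,0.04,0.1,0,0,0],[1.5,0.05,0.1,0,0,0],[1.8,0.05,0.1,0,0,0],[2.1,0.06,0.1,0,0,0],[2.4,0.07,0.1,0,0,0],[2.7,0.08,0.1,0,0,0],[3,0.09,0.1,0,0,0]]]}}

```text
clock: 7.35
tcp_pos: [0.5567, 0.0529, 0.0192]
tool_rot: [-3.141, -0.047, 0.0]
force: [-2.4, -0.3, 2.3]
grip_width: 0.0388
grip_force: 2.1
```

```bash
python3 - <<'E'
from h import *
from rig import bot,vision
st=bot.get_state();print(st["tcp_pos"],st["force"],st["grip_force"])
p=vision.get_image("scene");cv2.imwrite("pics/c.png",cv2.resize(p["image"][150:300,170:330,::-1],(640,600),interpolation=3))
E
```

```text
[0.55666381 0.05285149 0.0192122 ] [-2.37138529 -0.33587405  2.27186197] 2.144480589777231
```

View pics/c.png

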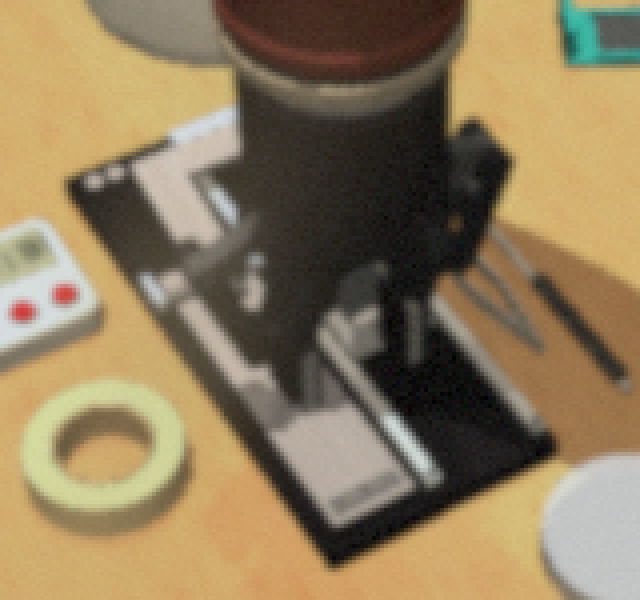

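The tail is flat, with the left finger on it at px (310,400). The right finger is at the lip (415,340), and the force of -2.4 N in x shows it is pushing. Continuing.

Call:
{"name": "servo_tool", "arguments": {"targets": [[[0.4,0.01,0,0,0,0],[0.8,0.02,0,0,0,0],[1.2,0.04,0,0,0,0],[1.6,0.05,0,0,0,0],[2,0.06,0,0,0,0],[2.4,0.07,0,0,0,0],[2.8,0.08,0,0,0,0],[3.1,0.09,0,0,0,0],[3.4,0.1,0,0,0,0],[3.4,0.1,0,0,0,0]]]}}

```text
clock: 8.4
tcp_pos: [0.5911, 0.0539, 0.0195]
tool_rot: [-3.141, -0.047, -0.001]
force: [-3.3, 0.4, 4.6]
grip_width: 0.0385
grip_force: 2.7
```

Call:
{"name": "servo_tool", "arguments": {"targets": [[[0.2,0.01,0,0,0,0],[0.4,0.01,0,0,0,0],[0.4,0.01,0,0,0,0]]]}}

```text
clock: 8.7
tcp_pos: [0.5945, 0.054, 0.0195]
tool_rot: [-3.141, -0.047, 0.0]
force: [-5.2, -0.2, 6.4]
grip_width: 0.0384
grip_force: 3.1
```

Call:
{"name": "servo_tool", "arguments": {"targets": [[[0.1,0,0,0,0,0],[0.2,0.01,0,0,0,0],[0.2,0.01,0,0,0,0]]]}}

```text
clock: 9.0
tcp_pos: [0.5963, 0.0541, 0.0195]
tool_rot: [3.141, 0.047, -0.0]
force: [-5.1, -1.2, 5.5]
grip_width: 0.0386
grip_force: 3.7
```

Call:
{"name": "servo_tool", "arguments": {"targets": [[[0.1,0,0,0,0,0],[0.2,0.01,0,0,0,0],[0.2,0.01,0,0,0,0]]]}}

```text
clock: 9.3
tcp_pos: [0.5979, 0.0541, 0.0194]
tool_rot: [3.141, 0.047, -0.002]
force: [-7.5, 0.2, 8.1]
grip_width: 0.0383
grip_force: 5.1
```

Contact may be starting. One more small push to confirm.

Call:
{"name": "servo_tool", "arguments": {"targets": [[[0.1,0,0,0,0,0],[0.15,0,0,0,0,0],[0.15,0,0,0,0,0],[0.15,0,0,0,0,0]]]}}

```text
clock: 9.7
tcp_pos: [0.5979, 0.0541, 0.0193]
tool_rot: [3.141, 0.047, -0.006]
force: [-13.9, -0.4, 12.8]
grip_width: 0.0386
grip_force: 8.0
```

```bash
python3 - <<'E'
from h import *
from rig import bot,vision
st=bot.get_state();print(st["tcp_pos"],st["force"],st["grip_force"])
p=vision.get_image("scene");q=vision.get_image("top")
cv2.imwrite("pics/d.png",np.hstack([cv2.resize(p["image"][150:300,190:290,::-1],(400,600),interpolation=3),cv2.resize(q["image"][100:250,190:290,::-1],(400,600),interpolation=3)]))
E
```

```text
[0.59793968 0.05408701 0.01925583] [-13.93875809  -0.38735808  12.84169407] 7.953332952456549
```

View pics/d.png

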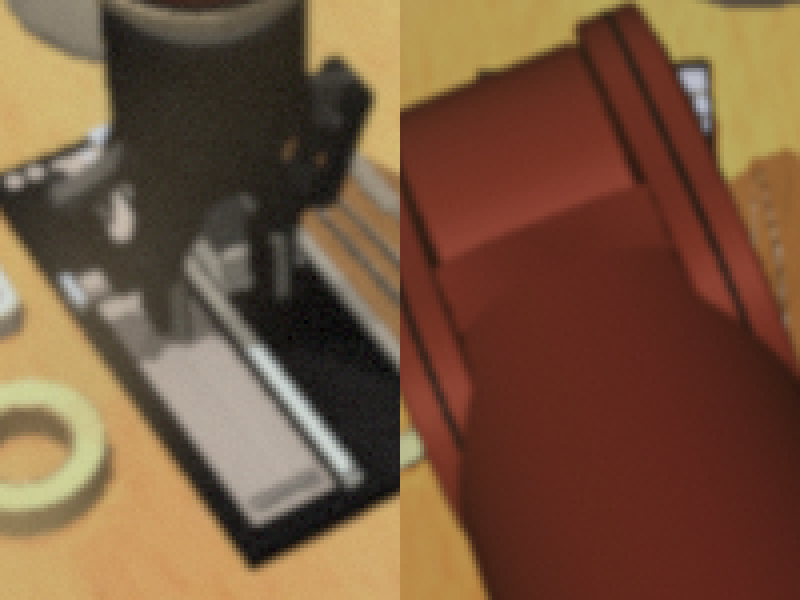

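The carrier is home: TCP stopped at x = 0.598 as predicted, and the push force has jumped to 14 N. I'll back off 3 mm and lower the clip slowly by rising.

Call:
{"name": "servo_tool", "arguments": {"targets": [[[-0.2,0,0,0,0,0],[-0.4,-0.01,0,0,0,0],[-0.4,-0.01,0.2,0,0,0],[-0.4,-0.01,0.4,0,0,0],[-0.4,-0.01,0.6,0,0,0],[-0.4,-0.01,0.8,0,0,0],[-0.4,-0.01,1,0,0,0],[-0.4,-0.01,1.3,0,0,0],[-0.4,-0.01,1.8,0,0,0],[-0.4,-0.01,2.5,0,0,0]]]}}

```text
clock: 10.8
tcp_pos: [0.5955, 0.054, 0.0443]
tool_rot: [3.141, 0.047, -0.002]
force: [0.6, -0.9, -0.5]
grip_width: 0.0386
grip_force: 0.0
```

Call:
{"name": "servo_tool", "arguments": {"targets": [[[0,0,3,0,0,0],[0,0,6,0,0,0],[0,0,10,0,0,0],[-2,-4,12,0,0,0],[-5,-8,12,0,0,0],[-8,-12,12,0,0,0],[-10,-16,12,0,0,0],[-10,-20,12,0,0,0],[-10,-24,12,0,0,0],[-10,-24,12,0,0,0]]]}}

```text
clock: 11.8
tcp_pos: [0.4947, -0.1922, 0.1647]
tool_rot: [3.139, 0.034, -0.0]
force: [0.0, 0.2, -0.2]
grip_width: 0.0386
grip_force: 0.0
```

```bash
python3 - <<'E'
from h import *
from rig import bot,vision
st=bot.get_state();print(st["clock"],st["tcp_pos"],st["force"],st["grip_force"])
p=vision.get_image("scene");q=vision.get_image("top")
a=q["image"][105:255,185:285,::-1];b=p["image"][160:300,190:310,::-1]
cv2.imwrite("pics/e.png",np.hstack([cv2.resize(a,(400,600),interpolation=3),cv2.copyMakeBorder(cv2.resize(b,(400,467),interpolation=3),0,133,0,0,0)]))
E
```

```text
11.8 [ 0.49471567 -0.19224181  0.16474015] [ 0.00521659  0.22976242 -0.15734284] 0.0
```

View pics/e.png

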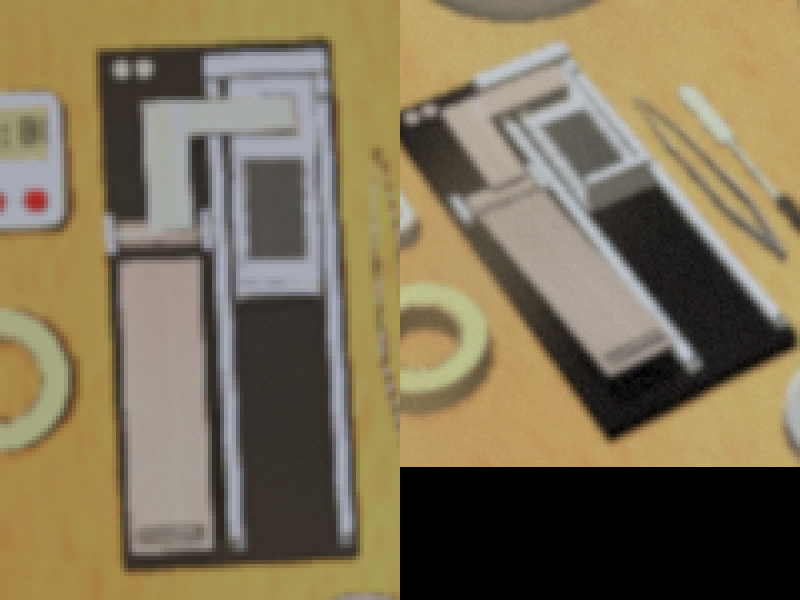

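The carrier is home against the end stop (front edge at crop px ~(270,80)), with the clip foot resting on it at (270,115). The bystanders haven't moved and the robot is clear.

```bash
python3 -c "
from rig import ticket
print(ticket.finish_job())"
```

```text
the job is handed in; nothing more can be done
None
```

The carrier is home against the end stop with the clip's foot resting on it, the arm is clear, the bystanders are where they were, and the job is handed in at about 12 s of the allowed 35 s; no verdict came back.

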